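# Refit a counting scale's pan and hold its draught hood on the balance point

### The arm

A 6-joint arm with a two-finger parallel gripper is mounted at the origin on a cart in front of the work surface, level with it; the furniture and walls round the work are solid. World frame = base frame: x ahead of the robot, y to its left, z up, the work surface at z = 0. Lengths are in m, angles in degrees, forces in N, time in s.
With the tool pointing down it reaches from about 0.4 to 0.825 m from the base axis. Payload 7 kg.
Tool frame: the origin (TCP) lies midway between the tips of the shut fingers; the grasp point (between the pads) lies 19 mm behind it; z points along the fingers, y is the direction in which the jaws open and shut (so a half turn about z gives the same grasp; the last joint's range is limited). The gripper opens to 88 mm and grips with 3 to 60 N. Pads are 19 mm wide; open, the fingers measure 130 mm over their backs; the gripper's body (78 mm by 193 mm) begins 47 mm behind the grasp point.
Start: joints at [-58.207, 20.546, 0.682, 0, -70.136, -16.507], TCP at [0.178, -0.651, 0.227] pointing down, gripper open.
Joint ranges: [-176.03, 176.03], [-82.01, 121.73], [-58.28, 71.71], [-173.87, 95.51], [-174.79, -0.11], [-173.66, 173.66]. Speed limits (degrees/s): [136.94, 136.94, 172.46, 180, 180, 180].

### API

Orientations are given as [roll, pitch, yaw] about the fixed x, y, z axes, in that order (R = Rz(yaw) Ry(pitch) Rx(roll)).
In Python, from plant import ctrl gives the robot as it stands.
- The arm moves only by the tool jog_arm, never from a script. Its argument "deltas" is a list of rows, each a list of 2 entries, a list of its own where there are three numbers: the shift along the tool's x, y, z in m, then the turn about the tool's z in degrees. A call has 1 to 20 rows; each row is the pose to reach, as a shift and turn from the pose commanded when the call began, along the tool's axes at that moment; what a row does not reach only later rows make up. A row lasts 1/10 s, in which the tool goes at most 50 mm and 8.59 degrees, less where a joint would pass 70% of its speed; a pose out of reach is approached as far as the arm can. A call with a gripper value outside its range is refused whole. "jaw" is the closure, from -1 (fully open) to 1 (shut), set as the call begins (left out, the last holds). The fingers move at their own pace and stop on an object; the grip force is fixed at half the most. Time passes only in rows, so rows that repeat a pose let the fingers close. It gives the time, the measured TCP pose, the force and the opening at its end, in the units of the state.
- ctrl.get_obs(): the state, without advancing time (a new reading comes with each control period).
- ctrl.snapshot(name): name is "side" or "top" or "wrist"; returns the picture (480x640x3 uint8, red, green, blue); there is no depth.
- ctrl.camera_params(name): a dict with "camera_matrix" (3x3 intrinsics, pixels), "position" and "rotation" of the camera in the world. Camera axes: x right, y down, z forward; pixel columns grow to the right and rows downward; lengths in m; the calibration is good to about 2 mm. A picture is of the moment at which its call begins: read the wrist's pose just before it. camera_params takes no time and is no camera call; for the wrist camera it gives the pose at the moment of the call.
- ctrl.close_job(): hands the job in, once; it reports no verdict.
Trained networks look in the newest picture that a camera, given by its name, has taken for a name from the list of things; names that differ only in an ending like _2 or _b are one class to them, and where a whole thing is asked for, a point or a joint stands for the part that bears it (a point fixed in the world has none). Each returns a list of dicts, best first, with "conf" (0 to 1); they miss things now and then, are a little off and sometimes report something else, mostly with a low value. They report only what shows in the picture. A call takes as long as a camera call. They do not tell look-alikes from the thing itself.
- ctrl.boxes_of(query, camera): "bbox" ([left, top, width, height] as shares, 0 to 1, of the picture: columns of its width, rows of its height, round what is visible of it).
- ctrl.cut_out(query, camera): "mask" (480x640 bool, what is visible of it) and "bbox" ([left, top, width, height] as shares, 0 to 1, of the picture: columns of its width, rows of its height, round what is visible of it).
The state is a dict: "clock": time; "joint_pos": joint angles; "qvel": joint speeds; "tau": joint torques, N m; "tool_pos": TCP position; "orientation": TCP orientation; "force": force on the tool from outside, world axes, zero at the start; "moment": the same for the moment, N m; "opening": finger opening in m.
Only numpy, scipy, OpenCV 4.12 (cv2) and the standard library are available. Lean on these libraries where they do the work, as an engineer would, in place of code of your own. Each camera call takes 0.05 s, during which the arm holds its last target. There are 200 camera calls.

### The job

The counting scale has just been cleaned: set its loose weighing pan back down over the two locating pegs so that it sits fully home on the load plate, and let go of it. Then take the clear draught hood, which is lying open on its rear rests, by its grip bar, swing it smoothly forward to its point of balance, where it would fall neither shut nor back, and finish there, still gripping the bar and holding the hood still, so that I can hook its stay on. Do not drop the pan, never let the hood drop or swing on towards shut, and leave everything else on the bench where it is.

Things in the scene. Friction and masses are not known exactly. Their poses are not given: they have to be found in the camera images.
- scale: Counting scale fixed to the bench, white housing 185 mm deep (x), 305 wide (y), front edge at x = -95 mm. Right: weighing deck, 55 mm above the bench. Left (y = 110 to 205 mm): sloping display, up to 105 mm high. Origin on the bench below the middle of the load plate; x from its front (robot's side, within 0.3 rad) to its rear, y to its left, z up.
- load_plate (a point): Middle of the load plate's top, at (0, 0, 66) mm in the scale's frame, where the middle of the pan's underside goes: aluminium bar on the deck, 52 mm (x) by 154 mm (y), with a locating peg near each end
- peg_left (a point): Tip of the left locating peg, at (0, 62.5, 82) mm in the scale's frame: upright steel peg 8 mm across with a domed top, 16 mm tall above the load plate
- peg_right (a point): Tip of the right locating peg, alike, at (0, -62.5, 82) mm in the scale's frame
- hinge_axis (a point): Middle of the hood's hinge axis, at (84, 0, 62) mm in the scale's frame; the axis runs level along the scale's y
- pan: Loose plain steel pan, 100 to 180 g, lying right of the scale: open trough 60 mm wide (x), 99 long (y), upright walls 28 tall; at the foot of each end a flat ear 46 wide, 4 thick (151 mm over all) with an 11 mm round hole at y = +-62.5 mm that drops over a peg, either way round. Origin: centre of its underside, z up. Grip from above across the 60 mm. Seated, its y lies along the scale's y.
- hood: Draught hood of the scale, a clear box without a floor, with grey edges, 155 mm deep (x), 176 wide (y), 70 tall (z), 0.39 kg with its bar. Origin on the middle of the hinge axis; when shut its axes are those of the scale and it covers the weighing deck; it turns about its y
- hood_angle (a joint): Hinge angle, rad, of the hood: 0 shut, 1.9 open on two rubber rests (start). The hinge turns freely: no spring, no other stop. Shut, the centre of mass is 99 mm in front of and 43 above the axis, so it balances at 1.16 (top panel 66 degrees from level): below this it falls shut, above it falls back.
- grip_bar (a point): Round bar on the hood's front, 11 mm across, along the scale's y, 90 mm free between 2 posts, 40 mm clear of the front panel. This point: its middle, 199 mm in front of and 30 above the hinge axis when shut; open: 93 behind, 179 above it; in balance: 52 in front, 194 above it. Can be pinched from straight above, a finger before and behind; it turns between the fingers as the hood swings.
- stapler: bystander, stays where it is: hand stapler, 160 x 34 x 60 mm, lying behind the gap between scale and pan
- scissors: bystander, stays where it is: scissors lying flat behind the scale, 213 x 105 x 11 mm
- marker: bystander, stays where it is: black and white marker pen lying near the front edge, in front of the pan, 133 mm long, 16 mm thick
- scanner: bystander, stays where it is: hand-held barcode scanner lying on its side at the left rear, beyond the display, 135 x 100 x 50 mm
- tray_screws: bystander, stays where it is: small parts tray with screws at the left front, 100 x 150 x 30 mm
There are look-alikes about, which are no part of the job. Leave any yellow look-alike of the pan alone.

How it is judged (in metres and radians):
On the way, in this order (a step that is already met when the one before it is completed fails the run):
1. the pan sits fully home over both pegs on the load plate and has been let go (horizontal distance between pan and scale below 0.004 m and z of pan in the frame of scale between 0.063 and 0.0685 m and angle between the y axis of pan and the y axis of scale, either way round below 0.06 rad and angle between pan's own z axis and vertical below 0.05 rad and contact force between the fingers and pan below 0.1 N), for 0.3 s.
2. the hood is gripped by its bar and swung off its rear rests (value of joint hood_angle below 1.75 rad and contact force between the fingers and hood above 2 N and distance between the grasp point and grip_bar below 0.05 m), for 0.1 s.
At the end, for the whole second after the job is handed in: The pan is seated on both pegs (within 4 mm, underside within 2.5 mm of the load plate) and untouched; the fingers grip the hood at its bar (over 2 N, tool within 50 mm of the bar's middle) and hold it still (under 0.05 rad/s) within 0.08 rad of its balance angle of 1.16 rad (all of step 1 and value of joint hood_angle between 1.08 and 1.24 rad and velocity of joint hood_angle between -0.05 and 0.05 rad/s and contact force between the fingers and hood above 2 N and distance between the grasp point and grip_bar below 0.05 m); the arm keeps its last pose, push and grip.
It fails at once if the hood is let go over the balance point towards shut (0.35 rad past it) (value of joint hood_angle below 0.81 rad).
It fails at once if the hood is dropped or flung (faster than 2 rad/s) (velocity of joint hood_angle above 2 rad/s or velocity of joint hood_angle below -2 rad/s).
It fails at once if the pan is dropped (falls free of the fingers faster than 0.5 m/s) (contact force between the fingers and pan below 0.05 N and linear speed of pan above 0.5 m/s).
It fails at once if something else on the bench is moved by more than 30 mm (distance of any of stapler, scissors, marker, scanner, tray_screws from where it was at the start of the episode above 0.03 m).
It also fails if it takes over 64 s, if anything falls off the work surface, if the arm or the gripper's body presses on something with over 40 N, if the wrist force passes 120 N, or if a joint passes its speed limit or range.

## Working session

There is one attempt and no reset: what is moved stays moved. The work goes in short steps, Python scripts to look and compute and a tool call to move; the robot and the scene stay as the last step left them, time stands still between calls to the robot, and variables do not carry over. Pictures are saved under pics/ and viewed, and the job is handed in when it is done.

Besides the shell and the picture viewer there is one more tool, called after ">>>" in YAML: its name, and indented under it one key for each argument. jog_arm: Moves the arm, as the interface text tells. Its arguments: {"type":"object","properties":{"deltas":{"type":"array","items":{"type":"array"}},"jaw":{"type":"number"}},"required":["deltas"]}

```bash
mkdir -p pics; ls
cat > h.py <<'E'
import numpy as np, cv2
from plant import ctrl
from scipy.spatial.transform import Rotation as R
def snap(n,f):
    im=ctrl.snapshot(n); cv2.imwrite('pics/'+f,im[:,:,::-1]); return im
def ray(cam,px):
    p=ctrl.camera_params(cam) if isinstance(cam,str) else cam
    d=np.linalg.inv(np.array(p['camera_matrix']))@np.array([px[0],px[1],1.])
    return np.array(p['position']),np.array(p['rotation'])@d
def onz(cam,px,z):
    o,d=ray(cam,px); return o+d*(z-o[2])/d[2]
def proj(cam,X):
    p=ctrl.camera_params(cam) if isinstance(cam,str) else cam
    c=np.array(p['rotation']).T@(np.array(X)-np.array(p['position'])); c=np.array(p['camera_matrix'])@c
    return c[:2]/c[2]
def tri(obs):
    A=np.zeros((3,3));b=np.zeros(3)
    for o,d in obs:
        d=d/np.linalg.norm(d);P=np.eye(3)-np.outer(d,d);A+=P;b+=P@o
    X=np.linalg.solve(A,b)
    return X,[np.linalg.norm((np.eye(3)-np.outer(d,d)/(d@d))@(X-o)) for o,d in obs]
E
python3 - <<'E'
from h import *
print(ctrl.get_obs())
for n in ['side','top','wrist']:
    snap(n,n+'0.png'); p=ctrl.camera_params(n); print(n,p)
    for q in ['pan','scale','load_plate','hood','grip_bar','peg_left']:
        try: print(q,[(round(b['conf'],2),np.round(np.array(b['bbox'])*[640,480,640,480]).tolist()) for b in ctrl.boxes_of(q,n)][:4])
        except Exception as e: print(q,e)
E
```

```text
pics
{'clock': 0.0, 'joint_pos': array([-5.82068501e+01,  2.05917723e+01,  6.33800827e-01, -2.03885312e-02,
       -7.01358241e+01, -1.65062678e+01]), 'qvel': array([-0.02447812, -0.04730533,  0.06658012, -0.04740878,  0.05472853,
       -0.03288901]), 'tau': array([-1.43106317e-03, -5.82722855e+01,  2.93056816e+01,  6.99755833e+00,
        6.80639219e-03, -8.02030740e-05]), 'tool_pos': array([ 0.17780402, -0.65065252,  0.22561824]), 'orientation': array([ 1.79904624e+02, -8.27524218e-03, -1.64720055e+02]), 'force': array([-0.09725611, -0.32643568, -0.78890756]), 'moment': array([-0.04277925, -0.04080288,  0.02203176]), 'opening': 0.0876316565495213}
side {'camera_matrix': array([[581.46166361,   0.        , 311.25548576],
       [  0.        , 581.46166361, 231.39020702],
       [  0.        ,   0.        ,   1.        ]]), 'position': array([ 0.20507932, -1.27971627,  1.02903627]), 'rotation': array([-121.98883   ,   -0.78157347,  -15.23138815])}
pan [(0.97, [258.0, 316.0, 61.0, 39.0]), (0.72, [328.0, 353.0, 40.0, 51.0])]
scale [(0.75, [228.0, 190.0, 120.0, 118.0])]
load_plate [(0.
[... 519 characters left out ...]
 [383.0, 247.0, 22.0, 48.0]), (0.66, [417.0, 226.0, 50.0, 24.0])]
scale [(0.73, [244.0, 199.0, 105.0, 114.0])]
load_plate [(0.62, [246.0, 198.0, 101.0, 114.0])]
hood [(0.6, [272.0, 194.0, 61.0, 59.0])]
grip_bar [(0.91, [271.0, 198.0, 62.0, 52.0])]
peg_left [(0.65, [244.0, 196.0, 109.0, 116.0]), (0.3, [179.0, 275.0, 55.0, 36.0])]
wrist {'camera_matrix': array([[412.15635639,   0.        , 318.79342408],
       [  0.        , 412.15635639, 233.88622216],
       [  0.        ,   0.        ,   1.        ]]), 'position': array([ 0.09887541, -0.67151767,  0.38464224]), 'rotation': array([1.62675211e+02, 6.31965898e-02, 1.05216975e+02])}
pan []
scale []
load_plate []
hood []
grip_bar []
peg_left []
```

```bash
sed -i "s/np.array(p\['rotation'\])/R.from_euler('xyz',p['rotation'],degrees=True).as_matrix()/" h.py
python3 - <<'E'
from h import *
a=cv2.imread('pics/side0.png')[170:420,200:440];b=cv2.imread('pics/top0.png')[180:330,220:480]
cv2.imwrite('pics/c_side.png',cv2.resize(a,None,fx=2.4,fy=2.4,interpolation=cv2.INTER_CUBIC)); cv2.imwrite('pics/c_top.png',cv2.resize(b,None,fx=3,fy=3,interpolation=cv2.INTER_CUBIC))
print(ctrl.camera_params('wrist'))
for z in (0,.028): print(onz('top',(394,271),z),onz('side',(288.5,335),z))
E
```

```text
{'camera_matrix': array([[412.15635639,   0.        , 318.79342408],
       [  0.        , 412.15635639, 233.88622216],
       [  0.        ,   0.        ,   1.        ]]), 'position': array([ 0.09887764, -0.67152313,  0.38462305]), 'rotation': array([1.62676057e+02, 6.14455963e-02, 1.05217112e+02])}
[ 0.45545795 -0.19539889  0.        ] [ 0.4606632  -0.16948264  0.        ]
[ 0.4549808  -0.19134097  0.028     ] [ 0.45370878 -0.19969202  0.028     ]
```

View pics/c_side.png

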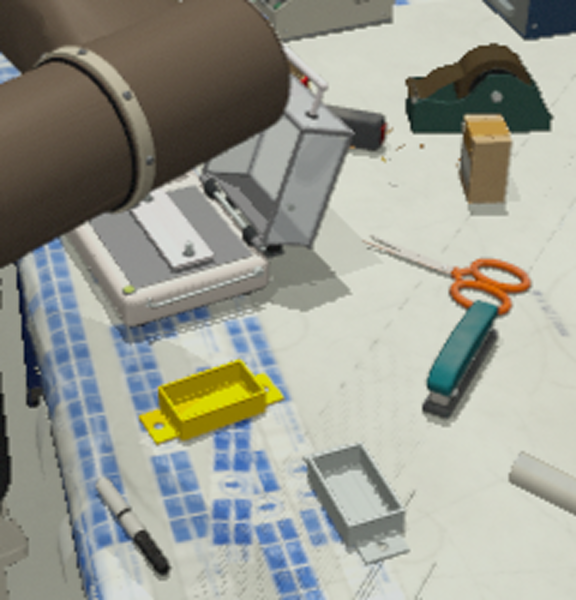

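View pics/c_top.png

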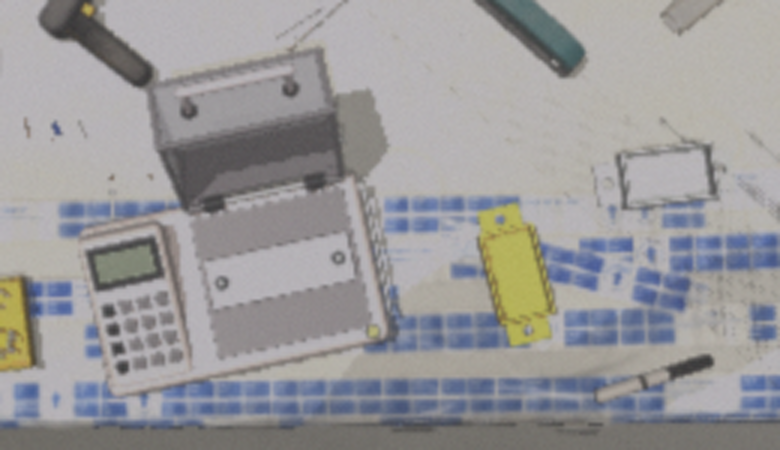

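Run:
```python
from h import *
t=lambda u,v:(220+u/3,180+v/3)
s=lambda u,v:(200+u/2.4,170+v/2.4)
# pan top corners: far-left, far-right, near-right, near-left
for n,a,b in [('FL',(619,152),(308,459)),('FR',(711,146),(360,447)),('NR',(715,199),(404,513)),('NL',(624,207),(352,527))]:
    pass
for c in [(619,152),(711,146),(715,199),(624,207)]: print('pan top',onz('top',t(*c),.028))
for c in [(308,459),(360,447),(404,513),(352,530)]: print('pan side',onz('side',s(*c),.028))
L,Rr=[onz('top',t(*c),.08) for c in [(222,282),(338,257)]]; d=L-Rr; y=np.degrees(np.arctan2(-d[0],d[1])); m=(L+Rr)/2
print(L,Rr,np.linalg.norm(d),y,m); print(tri([ray('top',t(338,257)),ray('side',s(188,246))]))
o=ctrl.get_obs(); print(o['tool_pos'],o['orientation'])
```

```text
pan top [ 0.58438108 -0.29912848  0.028     ]
pan top [ 0.58962761 -0.398252    0.028     ]
pan top [ 0.53219248 -0.4004421   0.028     ]
pan top [ 0.52473442 -0.30265955  0.028     ]
pan side [ 0.52479425 -0.3132183   0.028     ]
pan side [ 0.58047444 -0.31017027  0.028     ]
pan side [ 0.59312446 -0.40490352  0.028     ]
pan side [ 0.53828691 -0.41272309  0.028     ]
[0.44817894 0.12769865 0.08      ] [0.47281305 0.00666663 0.08      ] 0.12351351743399883 11.504486762312219 [0.460496   0.06718264 0.08      ]
(array([0.47341954, 0.00652148, 0.07378394]), [np.float64(0.00042557638511696815), np.float64(0.00042557638511697075)])
[ 0.17793711 -0.65111693  0.22658884] [-1.79996361e+02 -3.62216462e-04 -1.64713476e+02]
```

>>> jog_arm:
  deltas:
    - [[-0.03, 0.012, 0], -6]
    - [[-0.07, 0.03, 0], -13]
    - [[-0.11, 0.047, 0], -20]
    - [[-0.15, 0.063, 0], -27]
    - [[-0.19, 0.08, 0], -34]
    - [[-0.23, 0.097, 0], -41]
    - [[-0.27, 0.114, 0], -48]
    - [[-0.31, 0.131, 0], -55]
    - [[-0.35, 0.148, 0], -62]
    - [[-0.39, 0.165, 0], -69]
    - [[-0.42, 0.178, 0], -75]
    - [[-0.44, 0.186, 0], -79]
    - [[-0.445, 0.188, 0], -79.7]
    - [[-0.445, 0.188, 0], -79.7]
    - [[-0.445, 0.188, 0], -79.7]
  jaw: -1

```text
clock: 2.55
tool_pos: [0.557, -0.3528, 0.2265]
orientation: [180.0, 0.0, -85.1]
force: [-0.4, -0.6, 0.7]
opening: 0.0877
```

Run:
```python
from h import *
import pickle
o=ctrl.get_obs(); print(o['tool_pos'],o['orientation'],o['joint_pos'])
p=ctrl.camera_params('wrist'); snap('wrist','w1.png'); pickle.dump(p,open('w1.pkl','wb'))
print(p['position'],p['rotation'])
snap('top','t1.png');snap('side','s1.png')
for q in ['pan']: print([(b['conf'],np.array(b['bbox'])*[640,480,640,480]) for b in ctrl.boxes_of(q,'wrist')])
```

```text
[ 0.55704311 -0.35277783  0.22650975] [ 1.79980519e+02  4.05488302e-03 -8.50962781e+01] [-1.54332169e+01  1.91009631e+01 -1.44931911e+00  3.16964554e-03
 -6.94693938e+01  2.03358273e+01]
[ 0.56326832 -0.43269792  0.38458746] [ 1.62689956e+02 -5.76438794e-02 -1.75165916e+02]
[(0.84, array([278.272, 109.104,  72.384, 160.608])), (0.31, array([119.616, 270.096,  73.408,  60.912]))]
```

View pics/w1.png

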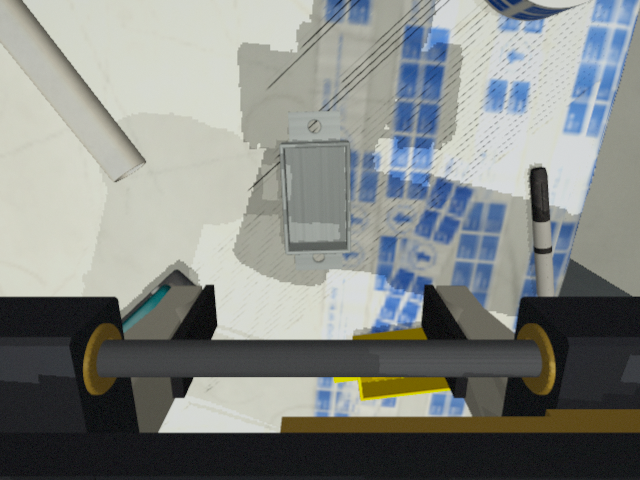

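Run:
```python
from h import *
a=cv2.imread('pics/w1.png')[95:280,230:400];cv2.imwrite('pics/c_w1.png',cv2.resize(a,None,fx=3.2,fy=3.2,interpolation=cv2.INTER_CUBIC))
a=cv2.imread('pics/s1.png')[330:420,310:400];b=cv2.imread('pics/t1.png')[190:330,230:360]
cv2.imwrite('pics/c_s1.png',cv2.resize(a,None,fx=5,fy=5,interpolation=cv2.INTER_CUBIC)); cv2.imwrite('pics/c_t1.png',cv2.resize(b,None,fx=4,fy=4,interpolation=cv2.INTER_CUBIC))
```

```text
(no output)
```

View pics/c_w1.png

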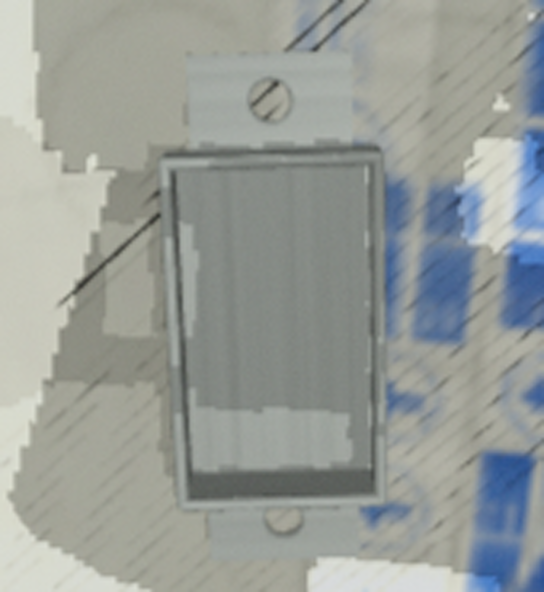

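View pics/c_s1.png

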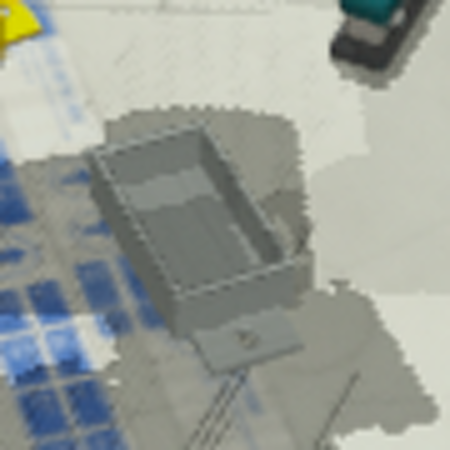

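View pics/c_t1.png

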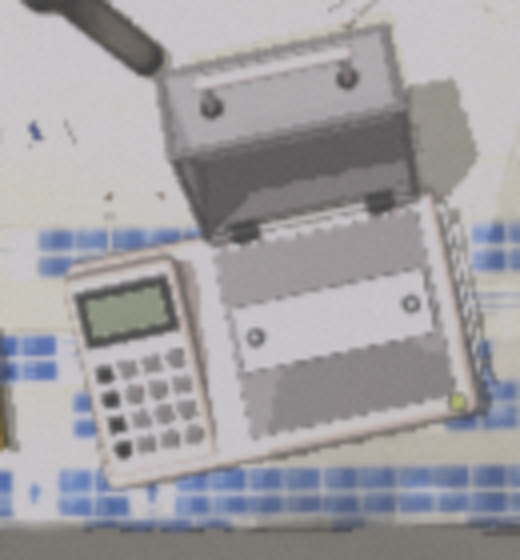

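```bash
cat > m.py <<'E'
from h import *
import pickle
p=pickle.load(open('w1.pkl','rb'))
w=lambda u,v:(230+u/3.2,95+v/3.2)
for z in (.024,.028,.032):
    c=np.array([onz(p,w(*k),z) for k in [(162,154),(383,150),(383,501),(186,506)]])
    e1=c[0]-c[3];e2=c[1]-c[2]; e3=c[1]-c[0]; e4=c[2]-c[3]
    print(z,c.mean(0),[round(np.linalg.norm(e),4) for e in (e1,e2,e3,e4)],[np.round(np.degrees(np.arctan2(e[1],e[0])),1) for e in (e1,e2,e3,e4)])
a,b=onz(p,w(270,101),.004),onz(p,w(284,517),.004); print(a,b,(a+b)/2,np.linalg.norm(a-b),np.degrees(np.arctan2(b[0]-a[0],b[1]-a[1])))
s=lambda u,v:(310+u/5,330+v/5)
for wu,sv in [((162,154),(312,252)),((383,150),(175,297)),((383,501),(92,153)),((186,506),(200,127)),((270,101),(247,337))]:
    print(tri([ray(p,w(*wu)),ray('side',s(*sv))]))
E
python3 m.py
```

```text
0.024 [ 0.55765027 -0.35254652  0.024     ] [np.float64(0.1003), np.float64(0.0998), np.float64(0.0592), np.float64(0.0572)] [np.float64(-82.8), np.float64(-83.9), np.float64(-174.2), np.float64(-173.6)]
0.028 [ 0.55771259 -0.35343564  0.028     ] [np.float64(0.0992), np.float64(0.0987), np.float64(0.0586), np.float64(0.0566)] [np.float64(-82.8), np.float64(-83.9), np.float64(-174.2), np.float64(-173.6)]
0.032 [ 0.55777491 -0.35432476  0.032     ] [np.float64(0.0981), np.float64(0.0976), np.float64(0.0579), np.float64(0.056)] [np.float64(-82.8), np.float64(-83.9), np.float64(-174.2), np.float64(-173.6)]
[ 0.56530479 -0.41441623  0.004     ] [ 0.55096402 -0.29124455  0.004     ] [ 0.5581344  -0.35283039  0.004     ] 0.12400370801074193 -6.640993986523046
(array([ 0.59727485, -0.40243182,  0.03573117]), [np.float64(0.005721984965780273), np.float64(0.0057219849657805435)])
(array([ 0.5353226 , -0.40603233,  0.02682704]), [np.float64(0.0012063179536747559), np.float64(0.0012063179536747116)])
(array([ 0.52501582, -0.3078356 ,  0.02599926]), [np.float64(0.0017155212757853063), np.float64(0.0017155212757853473)])
(array([ 0.58216748, -0.29982475,  0.02146393]), [np.float64(0.002054780225472446), np.float64(0.0020547802254724567)])
(array([ 0.56725065, -0.41515683,  0.00166198]), [np.float64(0.0021129009570218073), np.float64(0.002112900957021877)])
```

>>> jog_arm:
  deltas:
    - [[0, -0.001, 0.02], -1.7]
    - [[0, -0.001, 0.055], -1.7]
    - [[0, -0.001, 0.09], -1.7]
    - [[0, -0.001, 0.125], -1.7]
    - [[0, -0.001, 0.155], -1.7]
    - [[0, -0.001, 0.18], -1.7]
    - [[0, -0.001, 0.2], -1.7]
    - [[0, -0.001, 0.212], -1.7]
    - [[0, -0.001, 0.22], -1.7]
    - [[0, -0.001, 0.22], -1.7]
    - [[0, -0.001, 0.22], -1.7]

```text
clock: 3.85
tool_pos: [0.5592, -0.3527, 0.0074]
orientation: [-179.9, -0.0, -83.3]
force: [0.2, -0.1, -0.4]
opening: 0.0876
```

>>> jog_arm:
  deltas:
    - [[0, 0, 0], 0]
    - [[0, 0, 0], 0]
    - [[0, 0, 0], 0]
    - [[0, 0, 0], 0]
    - [[0, 0, 0], 0]
    - [[0, 0, 0], 0]
    - [[0, 0, 0], 0]
    - [[0, 0, 0], 0]
  jaw: 1

```text
clock: 4.65
tool_pos: [0.5589, -0.3524, 0.0069]
orientation: [-180.0, -0.0, -83.3]
force: [-0.5, 1.4, 4.6]
opening: 0.0596
```

>>> jog_arm:
  deltas:
    - [[0, 0, -0.01], 0]
    - [[0, 0, -0.03], 0]
    - [[0, 0, -0.06], 0]
    - [[0, 0, -0.1], 0]
    - [[0, 0, -0.14], 0]
    - [[0, 0, -0.18], 0]
    - [[0, 0, -0.21], 0]
    - [[0, 0, -0.22], 0]

```text
clock: 5.45
tool_pos: [0.5596, -0.353, 0.231]
orientation: [-179.7, -0.2, -83.3]
force: [0.0, -0.7, -1.3]
opening: 0.0598
```

>>> jog_arm:
  deltas:
    - [[-0.015, 0.002, 0], 0]
    - [[-0.045, 0.005, 0], 0]
    - [[-0.085, 0.009, 0], -1]
    - [[-0.125, 0.014, 0], -1]
    - [[-0.165, 0.018, 0], -2]
    - [[-0.205, 0.023, 0], -2]
    - [[-0.245, 0.027, 0], -3]
    - [[-0.285, 0.031, 0], -3]
    - [[-0.325, 0.036, 0], -4]
    - [[-0.365, 0.04, 0], -4]
    - [[-0.4, 0.044, 0], -4.8]
    - [[-0.43, 0.047, 0], -4.8]
    - [[-0.455, 0.05, 0], -4.8]
    - [[-0.47, 0.052, 0], -4.8]
    - [[-0.477, 0.053, 0], -4.8]
    - [[-0.477, 0.053, 0], -4.8]
    - [[-0.477, 0.053, 0], -4.8]

```text
clock: 7.15
tool_pos: [0.45, 0.1147, 0.2259]
orientation: [179.9, -0.0, -78.5]
force: [-0.1, 0.1, -1.6]
opening: 0.0597
```

Run:
```python
from h import *
import pickle
o=ctrl.get_obs(); print(o['tool_pos'],o['orientation'],o['opening'],o['force'])
p=ctrl.camera_params('wrist'); snap('wrist','w2.png'); pickle.dump(p,open('w2.pkl','wb'))
```

```text
[0.44998661 0.11471449 0.22594422] [ 1.79932162e+02 -2.60057143e-02 -7.85076956e+01] 0.05971660922167299 [-0.13346991  0.14218796 -1.56933293]
```

View pics/w2.png

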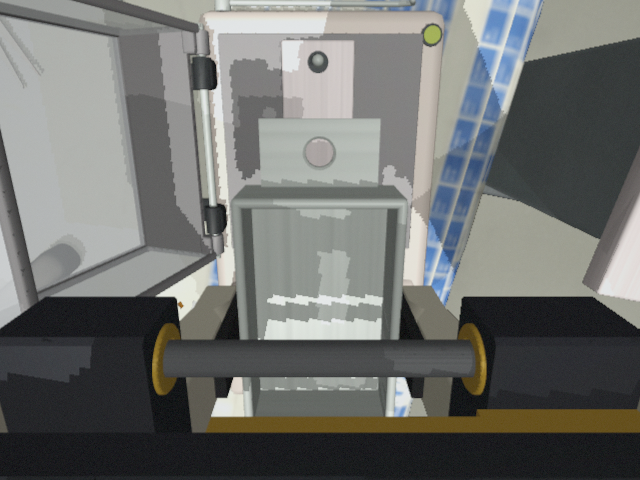

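>>> jog_arm:
  deltas:
    - [[-0.01, 0, 0], 0]
    - [[-0.03, 0, 0], 0]
    - [[-0.055, 0, 0], 0]
    - [[-0.08, 0, 0], 0]
    - [[-0.1, 0, 0], 0]
    - [[-0.11, 0, 0], 0]
    - [[-0.115, 0, 0], 0]
    - [[-0.115, 0, 0], 0]
    - [[-0.115, 0, 0], 0]

```text
clock: 8.1
tool_pos: [0.4276, 0.2273, 0.2265]
orientation: [180.0, -0.0, -78.5]
force: [0.0, -0.2, -0.4]
opening: 0.0597
```

Run:
```python
from h import *
import pickle
o=ctrl.get_obs(); print(o['tool_pos'],o['orientation'],o['opening'],o['force'])
p=ctrl.camera_params('wrist'); snap('wrist','w3.png'); pickle.dump(p,open('w3.pkl','wb'))
for n in '23': 
    a=cv2.imread(f'pics/w{n}.png')[0:200,220:420]; cv2.imwrite(f'pics/c_w{n}.png',cv2.resize(a,None,fx=3,fy=3,interpolation=cv2.INTER_CUBIC))
```

```text
[0.42756955 0.22732326 0.22648812] [ 1.79985059e+02 -1.26414268e-02 -7.85414299e+01] 0.05971601657548932 [ 0.00302685 -0.18495989 -0.42648168]
```

View pics/c_w2.png

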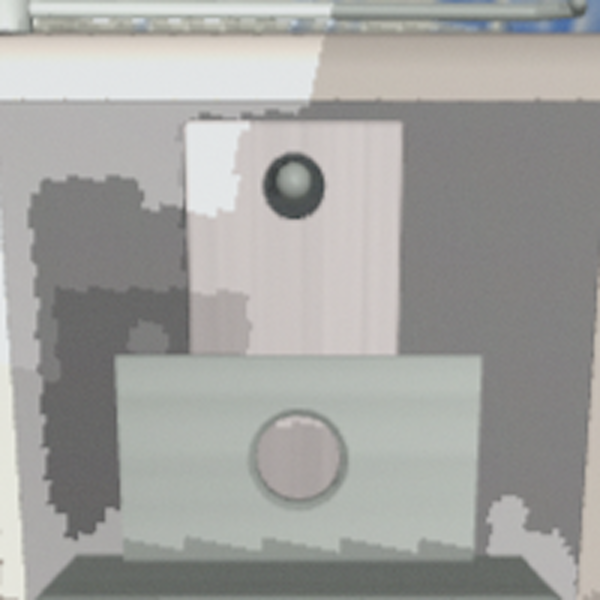

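View pics/c_w3.png

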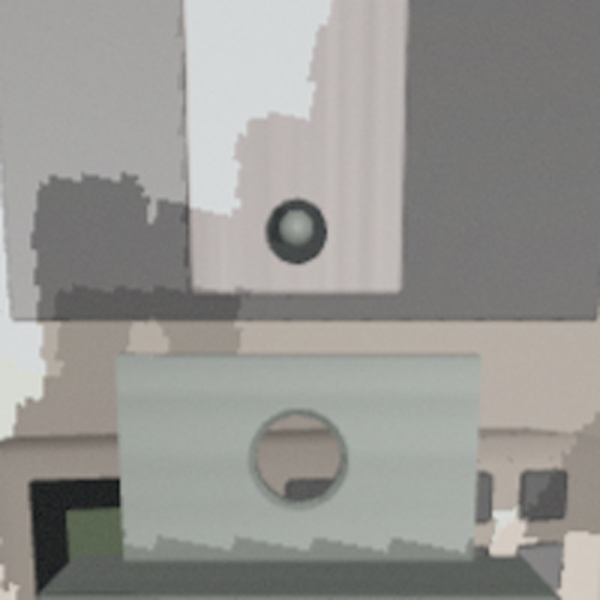

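```bash
cat > m2.py <<'E'
from h import *
import pickle
p2=pickle.load(open('w2.pkl','rb'));p3=pickle.load(open('w3.pkl','rb'))
w=lambda u,v:(220+u/3-1/3,v/3-1/3)
for a,b,z in [((293,180),(297,226),.080),((294,186),(297,231),.066)]:
    r=onz(p2,w(*a),z);l=onz(p3,w(*b),z);d=l-r
    print(r,l,'len',np.linalg.norm(d),'yaw',np.degrees(np.arctan2(-d[0],d[1])),'mid',(r+l)/2)
for p,t,c,e in [(p2,[.44999,.11471,.22594],(298,457),((116,354),(481,354))),(p3,[.42757,.22732,.22649],(298,457),((117,354),(479,354)))]:
    t=np.array(t);h=onz(p,w(*c),t[2]-.0069+.003); E=[onz(p,w(*k),t[2]-.0029) for k in e];d=E[1]-E[0]
    print('hole-tcp',h-t,np.linalg.norm((h-t)[:2]),'ear w',np.linalg.norm(d),'yaw',np.degrees(np.arctan2(-d[1],-d[0])))
E
python3 m2.py
python3 - <<'E'
import sys; sys.path.insert(0,'.')
E
```

```text
[0.47184769 0.00697117 0.08      ] [0.44669643 0.12904613 0.08      ] len 0.12463900757089905 yaw 11.641822533319713 mid [0.45927206 0.06800865 0.08      ]
[0.47164334 0.00687288 0.066     ] [0.4466455  0.12924239 0.066     ] len 0.12489671042581636 yaw 11.545621628702454 mid [0.45914442 0.06805763 0.066     ]
hole-tcp [ 0.01175392 -0.06170005 -0.0039    ] 0.06280964250171207 ear w 0.04575919393500705 yaw 11.419421287728342
hole-tcp [ 0.01174093 -0.06167784 -0.0039    ] 0.06278538935161113 ear w 0.0453760687091752 yaw 11.389690009246374
```

>>> jog_arm:
  deltas:
    - [[0.015, 0, 0], 0]
    - [[0.045, 0, 0], 0]
    - [[0.08, 0, 0], 0]
    - [[0.115, 0, 0], 0]
    - [[0.14, 0, 0], 0]
    - [[0.155, 0, 0.005], 0]
    - [[0.162, 0, 0.02], 0]
    - [[0.162, 0, 0.045], -0.1]
    - [[0.162, 0, 0.07], -0.1]
    - [[0.162, 0, 0.09], -0.1]
    - [[0.162, 0, 0.1], -0.1]
    - [[0.162, 0, 0.105], -0.1]
    - [[0.162, 0, 0.105], -0.1]
    - [[0.162, 0, 0.105], -0.1]
    - [[0.162, 0, 0.105], -0.1]

```text
clock: 9.65
tool_pos: [0.4604, 0.0695, 0.1224]
orientation: [-179.9, 0.0, -78.4]
force: [0.6, 0.3, -1.4]
opening: 0.0597
```

Run:
```python
from h import *
import pickle
o=ctrl.get_obs(); print(o['tool_pos'],o['orientation'],o['opening'],o['force'])
p=ctrl.camera_params('wrist'); a=snap('wrist','w4.png')[:,:,::-1]; pickle.dump(p,open('w4.pkl','wb'))
cv2.imwrite('pics/c_w4.png',cv2.resize(a[:200,220:420],None,fx=3,fy=3,interpolation=cv2.INTER_CUBIC))
```

```text
[0.46035126 0.06945271 0.12244821] [-1.79910884e+02  2.46744124e-02 -7.83995621e+01] 0.05968496489362409 [ 0.59251161  0.3331781  -1.38752713]
```

View pics/c_w4.png

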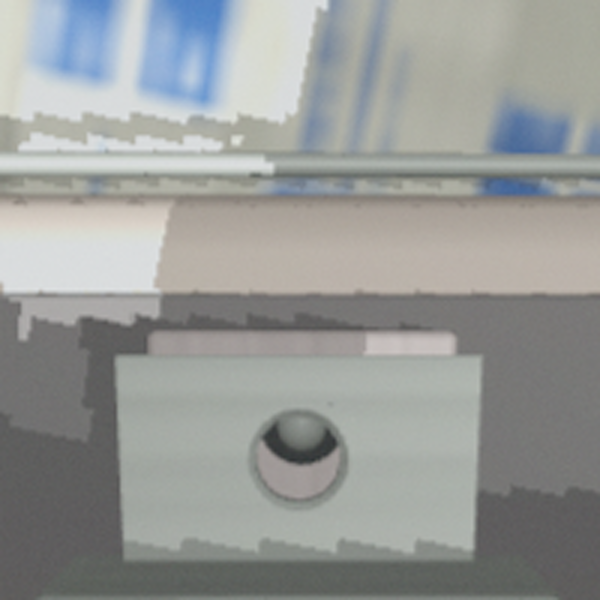

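Run:
```python
from h import *
import pickle
p=pickle.load(open('w4.pkl','rb'));w=lambda u,v:(220+u/3-1/3,v/3-1/3)
t=np.array([.46035,.06945,.12245])
h=onz(p,w(298,457),t[2]-.0039);g=onz(p,w(302,431),.080)
print(h,g,g-h,h-t); print(ctrl.get_obs()['tool_pos'],ctrl.get_obs()['orientation'])
```

```text
[0.47226786 0.00777938 0.11855   ] [0.47164616 0.00769716 0.08      ] [-6.21698439e-04 -8.22193765e-05 -3.85500000e-02] [ 0.01191786 -0.06167062 -0.0039    ]
[0.46027538 0.06944567 0.12235229] [-1.79917984e+02  2.48945467e-02 -7.84024231e+01]
```

>>> jog_arm:
  deltas:
    - [[0.0004, 0.0007, 0.008], 0]
    - [[0.0004, 0.0007, 0.018], 0]
    - [[0.0004, 0.0007, 0.026], 0]
    - [[0.0004, 0.0007, 0.032], 0]
    - [[0.0004, 0.0007, 0.036], 0]
    - [[0.0004, 0.0007, 0.039], 0]
    - [[0.0004, 0.0007, 0.041], 0]
    - [[0.0004, 0.0007, 0.041], 0]

```text
clock: 10.5
tool_pos: [0.4592, 0.0686, 0.0804]
orientation: [180.0, -0.0, -78.4]
force: [0.0, -0.5, -1.6]
opening: 0.0597
```

>>> jog_arm:
  deltas:
    - [[0, 0, 0.002], 0]
    - [[0, 0, 0.004], 0]
    - [[0, 0, 0.006], 0]
    - [[0, 0, 0.008], 0]
    - [[0, 0, 0.009], 0]
    - [[0, 0, 0.009], 0]
    - [[0, 0, 0.009], 0]

```text
clock: 11.2
tool_pos: [0.4592, 0.0687, 0.0728]
orientation: [-180.0, -0.0, -78.4]
force: [-7.4, 1.0, 17.4]
opening: 0.0599
```

Run:
```python
from h import *
o=ctrl.get_obs(); print(o['tool_pos'],o['orientation'],o['opening'],o['force'])
a=snap('wrist','w5.png')[:,:,::-1]
b=snap('side','s5.png')[:,:,::-1]
cv2.imwrite('pics/c_w5.png',cv2.resize(np.hstack([a[60:230,220:420],b[190:360,200:400]]),None,fx=2,fy=2,interpolation=cv2.INTER_CUBIC))
```

```text
[0.45923108 0.06865001 0.07280658] [-1.79974059e+02 -6.26339483e-03 -7.83931814e+01] 0.05989442491117893 [-7.39231174  0.98886411 17.37865843]
```

View pics/c_w5.png

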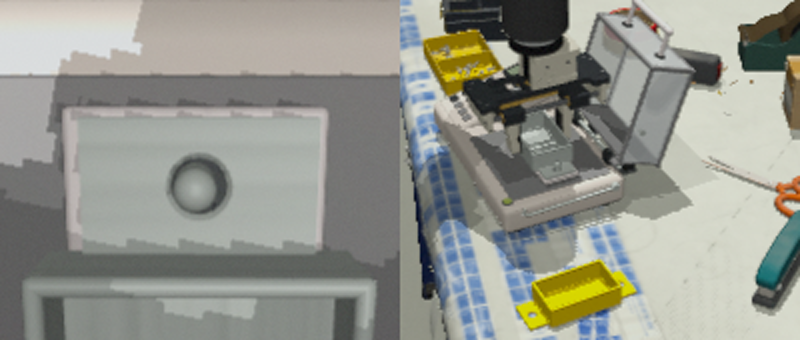

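>>> jog_arm:
  deltas:
    - [[0, 0, 0], 0]
    - [[0, 0, 0], 0]
    - [[0, 0, 0], 0]
    - [[0, 0, 0], 0]
    - [[0, 0, 0], 0]
    - [[0, 0, 0], 0]
    - [[0, 0, 0], 0]
  jaw: -1

```text
clock: 12.0
tool_pos: [0.4592, 0.0686, 0.0715]
orientation: [180.0, -0.0, -78.4]
force: [0.7, -0.5, -0.7]
opening: 0.0878
```

>>> jog_arm:
  deltas:
    - [[0, 0, -0.01], 0]
    - [[0, 0, -0.03], 0]
    - [[0, 0, -0.06], 0]
    - [[0, 0, -0.1], 0]
    - [[0, 0, -0.14], 0]
    - [[0, 0, -0.18], 0]
    - [[0, 0, -0.22], 0]
    - [[0, 0, -0.25], 0]
    - [[0, 0, -0.27], 0]
    - [[0, 0, -0.28], 0]
    - [[0, 0, -0.28], 0]
    - [[0, 0, -0.28], 0]

```text
clock: 13.2
tool_pos: [0.4587, 0.0686, 0.3506]
orientation: [179.9, 0.0, -78.4]
force: [-0.2, 0.5, -0.6]
opening: 0.0878
```

Run:
```python
from h import *
import pickle
o=ctrl.get_obs(); print(o['tool_pos'],o['orientation'],o['opening'],o['force'])
p=ctrl.camera_params('wrist'); snap('wrist','w6.png'); pickle.dump(p,open('w6.pkl','wb'))
b=snap('side','s6.png')[:,:,::-1]; c=snap('top','t6.png')[:,:,::-1]
cv2.imwrite('pics/c_6.png',cv2.resize(np.hstack([b[160:330,210:380],c[180:350,220:390]]),None,fx=2.3,fy=2.3,interpolation=cv2.INTER_CUBIC))
```

```text
[0.45865406 0.06855604 0.35061857] [ 1.79923474e+02  4.69843290e-03 -7.84160625e+01] 0.08775474582505086 [-0.24749526  0.48485643 -0.63802322]
```

View pics/w6.png

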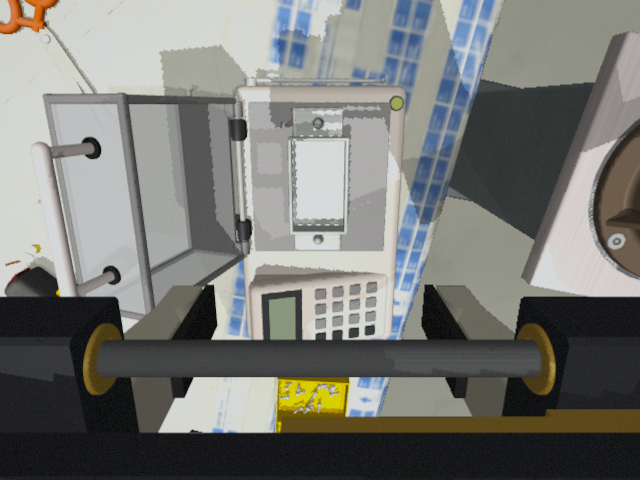

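View pics/c_6.png

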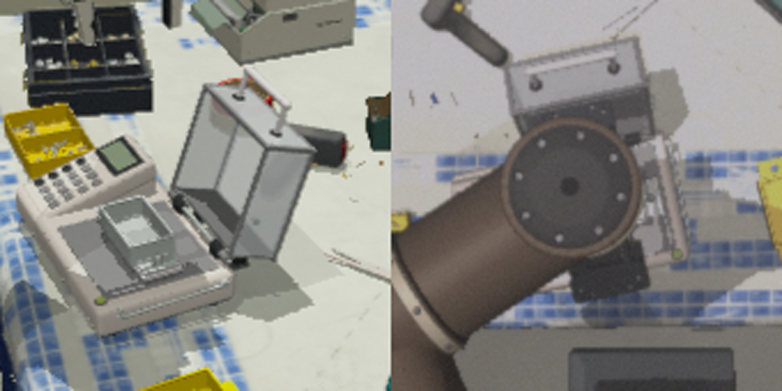

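Run:
```python
from h import *
import pickle
p=pickle.load(open('w6.pkl','rb'))
y=np.radians(11.6);X=np.array([np.cos(y),np.sin(y),0]);Y=np.array([-np.sin(y),np.cos(y),0])
B=np.array([.4592,.068,.241])+.177*X
for n,c,f,ox,oy,k in [('w',p,'w6',0,60,2.4),('side','side','s6',250,160,6),('top','top','t6',250,170,6)]:
    im=cv2.imread(f'pics/{f}.png'); cs=(250,330) if n=='w' else (100,100)
    im=cv2.resize(im[oy:oy+100 if n!='w' else oy+250,ox:ox+100 if n!='w' else 250],None,fx=k,fy=k,interpolation=cv2.INTER_CUBIC)
    for s in (-.045,0,.045):
        q=proj(c,B+s*Y); print(n,s,q); cv2.circle(im,tuple(int(v) for v in (q-[ox,oy]+.5)*k),2,(0,0,255),-1)
    cv2.imwrite(f'pics/b_{n}.png',im)
a=[cv2.resize(cv2.imread(f'pics/b_{n}.png'),(390,390)) for n in ('w','side')]
cv2.imwrite('pics/b_ws.png',np.hstack(a))
```

```text
w -0.045 [ 41.99009399 161.77184401]
w 0 [ 55.38630776 228.7201621 ]
w 0.045 [ 67.55469306 289.53233963]
side -0.045 [332.41281477 203.89653251]
side 0 [324.79815961 196.86138429]
side 0.045 [317.49109412 190.11041688]
top -0.045 [313.61179713 203.85243889]
top 0 [297.92659196 207.26433944]
top 0.045 [282.2433168  210.67582016]
```

View pics/b_ws.png

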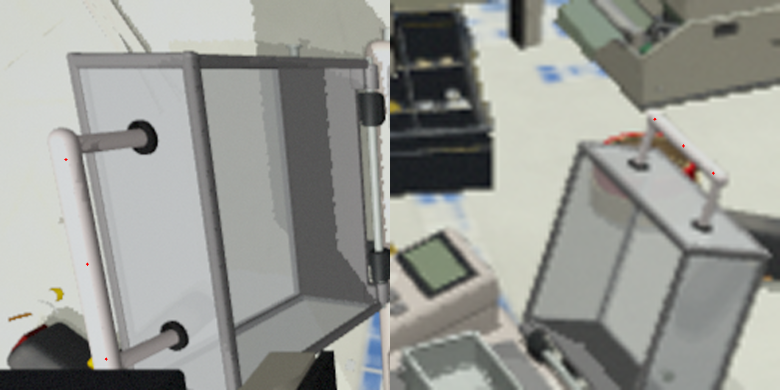

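View pics/b_top.png

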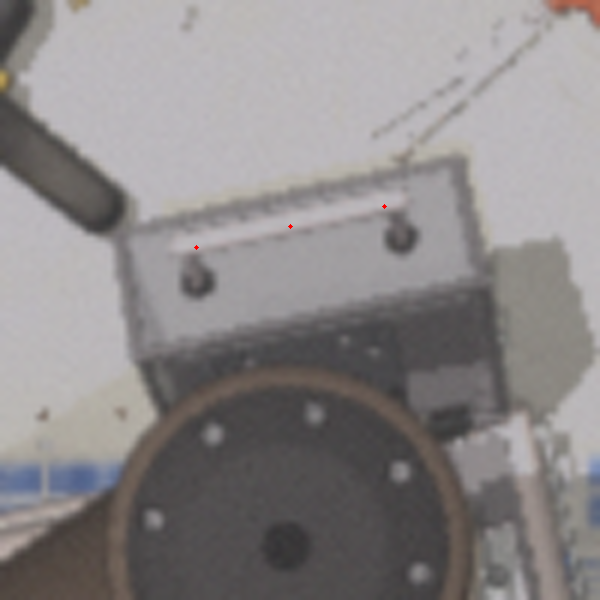

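>>> jog_arm:
  deltas:
    - [[0, -0.015, 0], 0]
    - [[0, -0.045, 0], 0]
    - [[0, -0.08, 0], 0]
    - [[0, -0.115, 0], 0]
    - [[0, -0.145, 0.005], 0]
    - [[0.001, -0.165, 0.02], 0]
    - [[0.001, -0.175, 0.04], 0]
    - [[0.001, -0.1775, 0.06], 0]
    - [[0.001, -0.1775, 0.072], 0]
    - [[0.001, -0.1775, 0.076], 0]
    - [[0.001, -0.1775, 0.076], 0]
    - [[0.001, -0.1775, 0.076], 0]
    - [[0.001, -0.1775, 0.076], 0]
  jaw: -0.1

```text
clock: 14.65
tool_pos: [0.6336, 0.1034, 0.2769]
orientation: [-179.9, 0.0, -78.4]
force: [-0.1, 0.5, 0.4]
opening: 0.0487
```

Run:
```python
from h import *
o=ctrl.get_obs(); print(o['tool_pos'],o['orientation'],o['opening'],o['force'])
a=snap('wrist','w7.png')[:,:,::-1]; b=snap('side','s7.png')[:,:,::-1]
cv2.imwrite('pics/c_7.png',np.hstack([cv2.resize(a[90:480,120:520],(400,390)),cv2.resize(b[150:280,260:390],(390,390),interpolation=cv2.INTER_CUBIC)]))
```

```text
[0.63362828 0.10343289 0.27694596] [-1.79879545e+02  1.56765038e-02 -7.84022177e+01] 0.048662593114967706 [-0.08162225  0.5431593   0.42284539]
```

View pics/c_7.png

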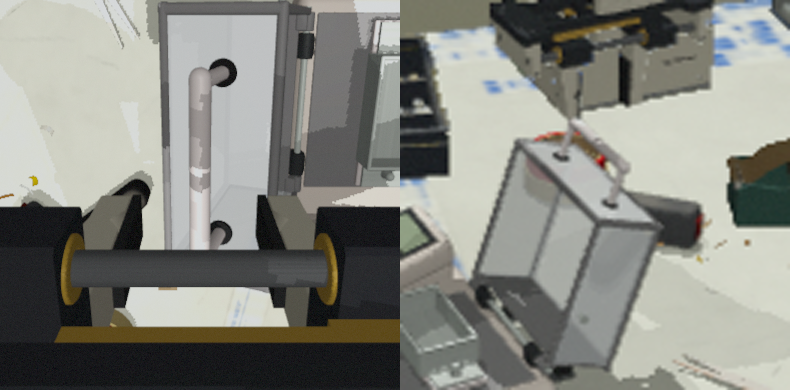

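>>> jog_arm:
  deltas:
    - [[0, 0, 0.008], 0]
    - [[0, 0, 0.02], 0]
    - [[0, 0, 0.032], 0]
    - [[0, 0, 0.042], 0]
    - [[0, 0, 0.049], 0]
    - [[0, 0, 0.052], 0]
    - [[0, 0, 0.052], 0]
    - [[0, 0, 0.052], 0]

```text
clock: 15.55
tool_pos: [0.6336, 0.1033, 0.2239]
orientation: [-180.0, -0.0, -78.4]
force: [-0.1, 0.3, 0.1]
opening: 0.0484
```

>>> jog_arm:
  deltas:
    - [[0, 0, 0], 0]
    - [[0, 0, 0], 0]
    - [[0, 0, 0], 0]
    - [[0, 0, 0], 0]
    - [[0, 0, 0], 0]
    - [[0, 0, 0], 0]
    - [[0, 0, 0], 0]
    - [[0, 0, 0], 0]
  jaw: 1

```text
clock: 16.35
tool_pos: [0.6334, 0.1033, 0.2236]
orientation: [-180.0, -0.0, -78.4]
force: [1.3, 0.6, -0.2]
opening: 0.0099
```

Run:
```python
from h import *
o=ctrl.get_obs(); print(o['tool_pos'],o['orientation'],o['opening'],o['force'])
b=snap('side','s8.png')[:,:,::-1]; t=np.array(o['tool_pos'])
print(t)
# swing plan relative to the start, in tool axes (x unused)
y=np.radians(11.6)
f=lambda th:np.array([-.199*np.cos(th)+.030*np.sin(th),.199*np.sin(th)+.030*np.cos(th)])
for th in np.linspace(1.9,1.16,21): d=f(th)-f(1.9); print(round(th,3),np.round([-d[0],-d[1]],4))
cv2.imwrite('pics/c_8.png',cv2.resize(b[140:290,240:400],None,fx=4,fy=4,interpolation=cv2.INTER_CUBIC))
```

```text
[0.63340893 0.10333923 0.22363354] [-1.79985148e+02 -7.08871154e-04 -7.84128937e+01] 0.009859123667152123 [ 1.27994975  0.56693496 -0.21798316]
[0.63340893 0.10333923 0.22363354]
1.9 [-0. -0.]
1.863 [ 0.0067 -0.0033]
1.826 [ 0.0135 -0.0064]
1.789 [ 0.0204 -0.0092]
1.752 [ 0.0274 -0.0117]
1.715 [ 0.0344 -0.014 ]
1.678 [ 0.0416 -0.016 ]
1.641 [ 0.0488 -0.0178]
1.604 [ 0.0561 -0.0193]
1.567 [ 0.0635 -0.0205]
1.53 [ 0.0709 -0.0214]
1.493 [ 0.0783 -0.0221]
1.456 [ 0.0857 -0.0225]
1.419 [ 0.0932 -0.0226]
1.382 [ 0.1006 -0.0225]
1.345 [ 0.108  -0.0221]
1.308 [ 0.1155 -0.0213]
1.271 [ 0.1228 -0.0204]
1.234 [ 0.1302 -0.0191]
1.197 [ 0.1375 -0.0176]
1.16 [ 0.1447 -0.0158]
```

View pics/c_8.png

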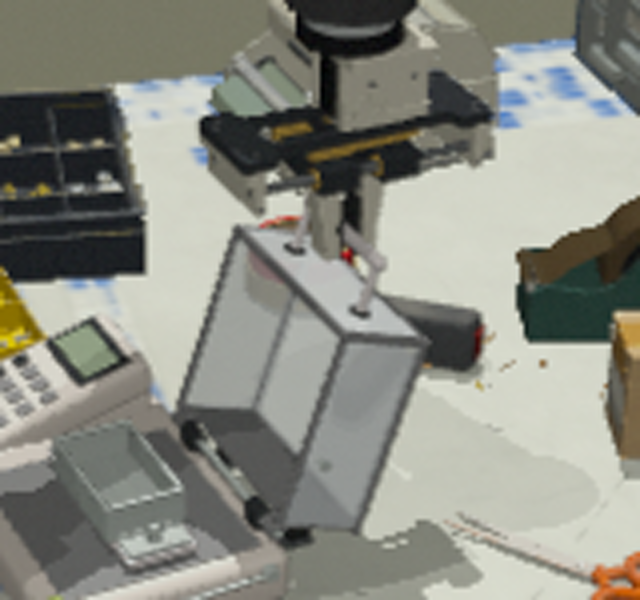

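>>> jog_arm:
  deltas:
    - [[0, 0.0015, -0.0007], 0]
    - [[0, 0.004, -0.002], 0]
    - [[0, 0.007, -0.0034], 0]
    - [[0, 0.0105, -0.005], 0]
    - [[0, 0.0135, -0.0064], 0]
    - [[0, 0.017, -0.0078], 0]
    - [[0, 0.0204, -0.0092], 0]
    - [[0, 0.024, -0.0105], 0]
    - [[0, 0.0274, -0.0117], 0]
    - [[0, 0.031, -0.0129], 0]
    - [[0, 0.0344, -0.014], 0]
    - [[0, 0.038, -0.015], 0]
    - [[0, 0.0405, -0.0157], 0]
    - [[0, 0.0416, -0.016], 0]
    - [[0, 0.0416, -0.016], 0]

```text
clock: 17.9
tool_pos: [0.5929, 0.0951, 0.2403]
orientation: [-179.9, 0.0, -78.4]
force: [3.7, 2.0, 6.0]
opening: 0.0098
```

Run:
```python
from h import *
o=ctrl.get_obs(); print(o['tool_pos'],o['orientation'],o['opening'],o['force'])
b=snap('side','s9.png')[:,:,::-1]
cv2.imwrite('pics/c_9.png',cv2.resize(b[140:290,240:400],None,fx=4,fy=4,interpolation=cv2.INTER_CUBIC))
```

```text
[0.59291083 0.0951064  0.24027587] [-1.79913455e+02  5.94706136e-03 -7.84023930e+01] 0.009832611980396687 [3.72298194 2.01752438 6.042048  ]
```

View pics/c_9.png

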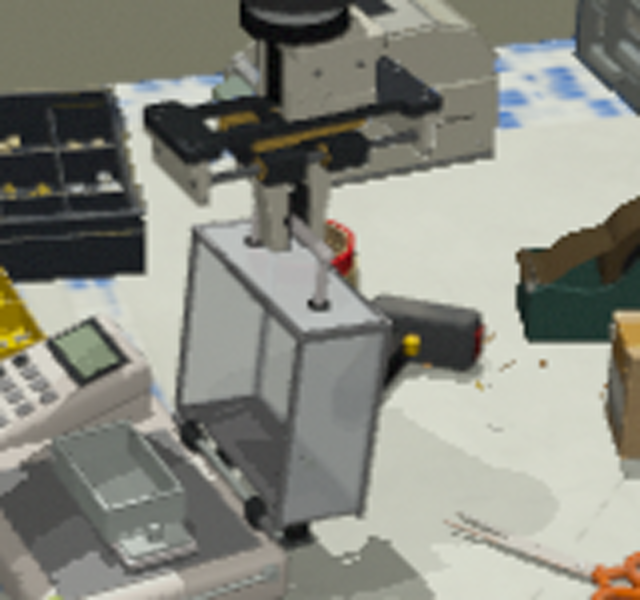

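>>> jog_arm:
  deltas:
    - [[0, 0.002, -0.0005], 0]
    - [[0, 0.0055, -0.0014], 0]
    - [[0, 0.0105, -0.0025], 0]
    - [[0, 0.016, -0.0036], 0]
    - [[0, 0.022, -0.0045], 0]
    - [[0, 0.0293, -0.0054], 0]
    - [[0, 0.0367, -0.0061], 0]
    - [[0, 0.0441, -0.0065], 0]
    - [[0, 0.0516, -0.0066], 0]
    - [[0, 0.059, -0.0065], 0]
    - [[0, 0.0664, -0.0061], 0]
    - [[0, 0.0725, -0.0054], 0]
    - [[0, 0.078, -0.0047], 0]
    - [[0, 0.083, -0.004], 0]
    - [[0, 0.087, -0.0033], 0]
    - [[0, 0.09, -0.0028], 0]
    - [[0, 0.092, -0.0023], 0]
    - [[0, 0.093, -0.0021], 0]
    - [[0, 0.093, -0.0021], 0]
    - [[0, 0.093, -0.0021], 0]

```text
clock: 19.95
tool_pos: [0.5011, 0.0764, 0.2416]
orientation: [180.0, 0.0, -78.4]
force: [0.2, 5.3, 2.3]
opening: 0.0098
```

Run:
```python
from h import *
o=ctrl.get_obs(); t=np.array(o['tool_pos']); print(t,o['opening'],o['force'])
y=np.radians(11.6); X=np.array([np.cos(y),np.sin(y)])
H=np.array([.4592,.068])+.084*X; x=(t[:2]-H)@X; a0=np.arctan2(.030,.199)
z=t[2]+.0171-.062  # bar height rel hinge (grip offset at closing)
print('x,z rel hinge',x,z,'r',np.hypot(x,z),'theta',np.pi-np.arctan2(z,x)-a0, 'from angle only')
th=np.pi-np.arctan2(z,x)-a0; print(th)
b=snap('side','s10.png')[:,:,::-1]
cv2.imwrite('pics/c_10.png',cv2.resize(b[140:290,220:380],None,fx=4,fy=4,interpolation=cv2.INTER_CUBIC))
```

```text
[0.50107863 0.07638048 0.2415588 ] 0.009815205238266634 [0.24617282 5.3158441  2.32088448]
x,z rel hinge -0.041291600537289204 0.19665879741406117 r 0.20094695537697457 theta 1.2142099432650026 from angle only
1.2142099432650026
```

View pics/c_10.png

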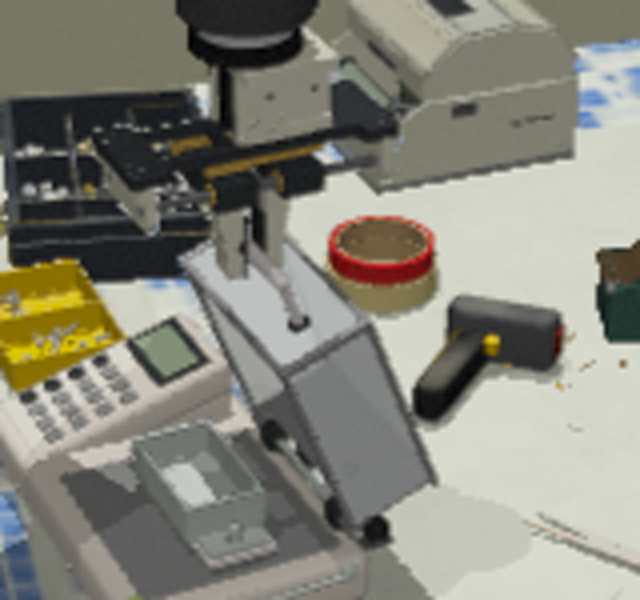

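>>> jog_arm:
  deltas:
    - [[0, 0.001, 0.0002], 0]
    - [[0, 0.003, 0.0006], 0]
    - [[0, 0.005, 0.0011], 0]
    - [[0, 0.007, 0.0015], 0]
    - [[0, 0.009, 0.002], 0]
    - [[0, 0.0103, 0.0023], 0]
    - [[0, 0.0107, 0.0024], 0]
    - [[0, 0.0107, 0.0024], 0]
    - [[0, 0.0107, 0.0024], 0]
    - [[0, 0.0107, 0.0024], 0]
    - [[0, 0.0107, 0.0024], 0]
    - [[0, 0.0107, 0.0024], 0]

```text
clock: 21.2
tool_pos: [0.4905, 0.0742, 0.2389]
orientation: [180.0, 0.0, -78.4]
force: [-0.5, 5.3, 1.1]
opening: 0.0099
```

```bash
cat > m3.py <<'E'
from h import *
o=ctrl.get_obs(); t=np.array(o['tool_pos']); print(o['clock'],t,o['opening'],o['force'],np.abs(o['qvel']).max())
y=np.radians(11.6); X=np.array([np.cos(y),np.sin(y)]);Y=np.array([-X[1],X[0]])
H=np.array([.4592,.068])+.084*X; x=(t[:2]-H)@X; z=t[2]+.0171-.062
th=np.pi-np.arctan2(z,x)-np.arctan2(.030,.199); print('theta',th,'r',np.hypot(x,z),'along',(t[:2]-H)@Y)
b=snap('side','s11.png')[:,:,::-1]
b=cv2.resize(b[140:290,220:380],None,fx=4,fy=4,interpolation=cv2.INTER_CUBIC)
# front-panel edges expected (d=.155, h=-.007/.063, y=+-.088) for the estimated angle
for d,h in [(.155,-.007),(.155,.063)]:
    for s in (-.088,.088):
        q=np.array([*(H+X*(-d*np.cos(th)+h*np.sin(th))+Y*s),.062+d*np.sin(th)+h*np.cos(th)])
        cv2.circle(b,tuple(int(v) for v in (proj('side',q)-[220,140]+.5)*4),3,(0,0,255),-1)
cv2.imwrite('pics/c_11.png',b)
E
python3 m3.py
```

```text
21.2 [0.49046103 0.07420568 0.23893786] 0.009942122046493078 [-0.48762878  5.26522496  1.0860045 ] 0.06600642360136481
theta 1.1587095704397747 r 0.2009183673025233 along -0.00020696837620852126
```

View pics/c_11.png

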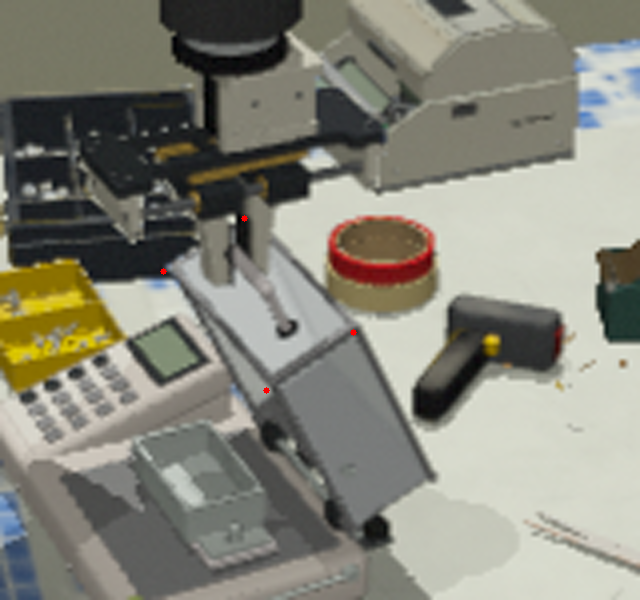

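```bash
python3 -c "
from plant import ctrl
print(ctrl.close_job()); o=ctrl.get_obs(); print(o['clock'],o['tool_pos'],o['opening'])"
```

```text
the job is handed in; nothing more can be done
None
the job is handed in; nothing more can be done
```

The plain steel pan is back on its pegs and let go. The hood is held still by its bar at its balance point, and I have handed the job in; the interface gives no verdict.

**Pan:** When I set it down there was 17 N of contact, with the tool at the height expected for a fully seated pan. Pictures after letting go show both pegs through the ear holes and the pan flat on the load plate. I left the yellow look-alike alone.

**Hood:** From the tool position I work out a hinge angle of 1.159 rad, against the 1.16 rad target. The tool was about 0.2 mm from the middle of the bar along its length. The fore-aft force was about -0.5 N, as you would expect at balance. A steady 5 N sideways load remained.

**Checks that disagreed:**
- **Bar position:** the top camera put the bar about 2 mm further back than the wrist and side views, which is within calibration.
- **Hood corners:** in the last side view, one of the four front-panel corners I drew in at the computed angle fell on the hood's corner. At least two others missed by some pixels, probably because I guessed where the panel's lower edge lies.

I did not measure the grip force on the bar directly. The fingers had closed to 9.9 mm on the 11 mm bar. The job finished at about 21 s of the 64 s allowed. I saw no sign of contact with the other items on the bench, though I did not measure their positions again.

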